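Slide the blue bead case home in its bay

ROBOT

A 6-joint arm with a two-finger parallel gripper is mounted at the origin on the work surface. World frame = base frame: x ahead of the robot, y to its left, z up, the work surface at z = 0. Lengths are in mm, angles in rad, forces in N, time in s.
With the tool pointing down it reaches from about 300 to 775 mm from the base axis. Payload 14.6 kg.
Tool frame: the origin (TCP) lies midway between the tips of the shut fingers; the grasp point (between the pads) lies 19 mm behind it; z points along the fingers, y is the direction in which the jaws open and shut (so a half turn about z gives the same grasp; the last joint's range is limited). The gripper opens to 94 mm and grips with 3 to 60 N. Pads are 16 mm wide; open, the fingers measure 119 mm over their backs; the gripper's body (75 mm by 177 mm) begins 78 mm behind the grasp point.
Start: joints at [-1.184, 0.3, 1.521, -0, 1.321, -0.067], TCP at [241.103, -494.326, 205.446] pointing down, gripper open.
Joint ranges: [-3.03, 3.03], [-0.79, 2.21], [0.23, 2.52], [-1.04, 4.18], [0, 3.07], [-2.55, 2.55]. Speed limits (rad/s): [2.22, 2.22, 2.57, 3.14, 3.14, 3.14].

INTERFACE

Orientations are given as [roll, pitch, yaw] about the fixed x, y, z axes, in that order (R = Rz(yaw) Ry(pitch) Rx(roll)).
In Python, from cell import read_state, camera, get_calibration, sign_off gives the robot as it stands.
- The arm moves only by the tool carry_out, never from a script. Its argument "series" is a list of rows, each an object with "delta_pos": the shift along the world's x, y, z in mm, a list of three; "turn": the turn, a rotation vector about the world's x, y, z in rad, a list of three; "hand": the opening, from 0 (shut) to 1 (fully open). A call has 1 to 8 rows; each row is the pose to reach, as a shift and turn from the pose commanded when the call began; what a row does not reach only later rows make up. A row lasts 1/8 s, in which the tool goes at most 62.5 mm and 10.7 degrees, less where a joint would pass 70% of its speed; a pose out of reach is approached as far as the arm can. A call with a gripper value outside its range is refused whole. The fingers move at their own pace and stop on an object; "squeeze" is the grip in N (left out, the last holds). Time passes only in rows, so rows that repeat a pose let the fingers close. It gives the time, the measured TCP pose, the force and the opening at its end, in the units of the state.
- read_state(): the state, without advancing time (a new reading comes with each control period).
- camera(name): name is "scene" or "top" or "wrist"; returns the picture (384x512x3 uint8, red, green, blue); there is no depth.
- get_calibration(name): a dict with "intrinsics" (3x3 intrinsics, pixels), "pose" (4x4, takes a point from camera to world coordinates). Camera axes: x right, y down, z forward; pixel columns grow to the right and rows downward; lengths in mm; the calibration is good to about 2 mm. A picture is of the moment at which its call begins: read the wrist's pose just before it. get_calibration takes no time and is no camera call; for the wrist camera it gives the pose at the moment of the call.
- sign_off(): hands the job in, once; it reports no verdict.
The state is a dict: "clock": time; "joints": joint angles; "qd": joint speeds; "effort": joint torques, N m; "eef_pos": TCP position; "eef_rot": TCP orientation; "wrist_force": force on the tool from outside, world axes, zero at the start; "moment": the same for the moment, N m; "finger_gap": finger opening in mm.
Only numpy, scipy, OpenCV 4.12 (cv2) and the standard library are available. Lean on these libraries where they do the work, as an engineer would, in place of code of your own. Each camera call takes 0.05 s, during which the arm holds its last target.

TASK

Put the blue bead case away: slide it nose first into the bay marked with the blue bead until you feel it come up against the stop inside, so that it is fully home, and let go of it. Leave the yellow case where it is.

Things in the scene. Friction and masses are not known exactly. Their poses are not given: they have to be found in the camera images.
- pull_blue (a point): Pull of the blue bead case, a closed box 110 x 50 x 28 mm (blue lid, card base, 105 to 210 g) lying flat left or right on the table. Pull: upright blue block 30 mm along the case, 14 across, from 28 to 82 mm up. Point: the pull's centre, 55 mm up; x points along the case to its nose, 87 mm ahead (tail 23 mm behind), z up. The case can be lifted or slid by its pull.
- nose_blue (a point): Middle of the blue case's nose face (the end away from the pull), half-way up, 14 mm above the underside. Axes as for pull_blue. Fully home it lies 60 mm inside the mouth, against the stop.
- bay_blue: Fixed roofed wooden bay, roof with blue strip and bead; one of three in a row, 105 mm apart, any order, mouths to the robot. Origin: mouth's middle at table level; x points in, z up. Inside 66 mm wide, 40 high, the table its floor; outside 90 wide, 45 high, bead to 68. In the red bay a like red case sits home. Hidden rigid stop 60 mm in: with the case's nose on it the pull's centre is 27 mm before the mouth.
- pull_yellow (a point): Pull of the yellow bead case, not wanted: same box and pull in yellow, on the other side of the table from the blue one (its yellow bay is empty too). Point and axes as for the blue one.

How it is judged:
By the outcome, as a careful person would: the job done as asked, in the order asked, and still so for the second after the job is handed in, with the robot touching nothing.
It also fails if it takes over 45 s, if anything falls off the work surface, if the arm or the gripper's body presses on something with over 40 N, if the wrist force passes 120 N, or if a joint passes its speed limit or range.

## Working session

There is one attempt and no reset: what is moved stays moved. The work goes in short steps, Python scripts to look and compute and a tool call to move; the robot and the scene stay as the last step left them, time stands still between calls to the robot, and variables do not carry over. Pictures are saved under pics/ and viewed, and the job is handed in when it is done.

Besides the shell and the picture viewer there is one more tool, called as a command line: name --argument value ..., lists and objects as JSON in quotes. carry_out: Moves the arm, as the interface text tells. Its arguments: {"type":"object","properties":{"series":{"type":"array"},"squeeze":{"type":"number"}},"required":["series"]}

```bash
mkdir -p pics; python3 - <<'E'
from cell import *
import cv2
for n in ("scene","top"):
    cv2.imwrite(f"pics/{n}0.png",camera(n)[:,:,::-1])
    c=get_calibration(n);print(n,c["intrinsics"],c["pose"])
print(read_state())
E
```

```text
scene [[365.45264269   0.         257.93395338]
 [  0.         365.45264269 200.89485355]
 [  0.           0.           1.        ]] [[-1.90408894e-01  7.44077497e-01 -6.40385143e-01  1.10794996e+03]
 [ 9.81696473e-01  1.47016258e-01 -1.21071281e-01  1.11018647e+02]
 [ 4.06061148e-03 -6.51716885e-01 -7.58451458e-01  7.34097971e+02]
 [ 0.00000000e+00  0.00000000e+00  0.00000000e+00  1.00000000e+00]]
top [[373.07548129   0.         260.02617837]
 [  0.         373.07548129 194.10224703]
 [  0.           0.           1.        ]] [[ 5.45563489e-03 -9.88688071e-01  1.49887072e-01  4.18210869e+02]
 [-9.99964182e-01 -6.36380710e-03 -5.58007223e-03  8.91242836e+00]
 [ 6.47080326e-03 -1.49851260e-01 -9.88687377e-01  9.53347853e+02]
 [ 0.00000000e+00  0.00000000e+00  0.00000000e+00  1.00000000e+00]]
{'clock': 0.1, 'joints': array([-1.18358145e+00,  3.00379128e-01,  1.52150598e+00, -2.60562435e-05,
        1.32069627e+00, -6.66233537e-02]), 'qd': array([-0.00089087, -0.00208897, -0.0009552 , -0.00076601,  0.0004035 ,
        0.00083744]), 'effort': array([ 1.22976227e-03, -5.32642579e+01, -3.53285122e+01,  7.09401886e-02,
        2.34904687e-02, -4.61451873e-05]), 'eef_pos': array([ 241.02293766, -494.12093552,  204.96854788]), 'eef_rot': array([-3.14060445e+00, -4.06399957e-05,  4.53844669e-01]), 'wrist_force': array([ 0.39521503, -0.7858543 ,  0.16950503]), 'moment': array([0.02368769, 0.01453099, 0.02576044]), 'finger_gap': 93.80533332638164}
```

View pics/scene0.png

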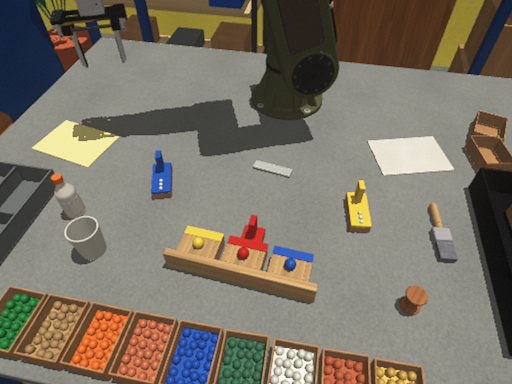

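View pics/top0.png

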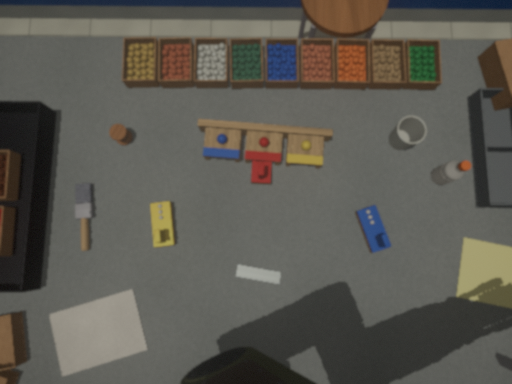

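The scene view shows the blue case at about (161,177), the yellow one at (358,208), and the bays in the order yellow, red, blue at (200,240), (245,250), (292,262). In the top view the blue case is at (374,228), the blue bay at (222,145) and the yellow case at (162,223).

```bash
cat > h.py <<'E'
from cell import *
import numpy as np, cv2
def ray(n,p,z,c=None):
    c=c or get_calibration(n);K=c["intrinsics"];T=c["pose"]
    d=T[:3,:3]@np.linalg.inv(K)@np.array([p[0],p[1],1.]);o=T[:3,3]
    return o+d*(z-o[2])/d[2]
def proj(n,P,c=None):
    c=c or get_calibration(n);T=np.linalg.inv(c["pose"]);q=c["intrinsics"]@(T[:3,:3]@np.array(P,float)+T[:3,3]);return q[:2]/q[2]
E
python3 - <<'E'
from h import *
t=cv2.imread("pics/top0.png");s=cv2.imread("pics/scene0.png")
for n,im in(("top",t),("scene",s)):
    h=cv2.cvtColor(im,cv2.COLOR_BGR2HSV)
    for nm,lo,hi in(("blue",(105,120,50),(125,255,255)),("yellow",(22,150,80),(33,255,255))):
        m=cv2.inRange(h,lo,hi)
        k,l,st,ce=cv2.connectedComponentsWithStats(m)
        for i in range(1,k):
            if st[i,4]>60:
                c=cv2.findContours((l==i).astype(np.uint8),0,1)[0][0]
                r=cv2.minAreaRect(c); print(n,nm,st[i],r)
a=cv2.resize(t[190:265,340:410],None,fx=8,fy=8,interpolation=2);cv2.imwrite("pics/c1.png",a)
a=cv2.resize(t[110:195,190:340],None,fx=5.3,fy=5.3,interpolation=2);cv2.imwrite("pics/c2.png",a)
a=cv2.resize(s[215:305,160:325],None,fx=4.8,fy=4.8,interpolation=2);cv2.imwrite("pics/c3.png",a)
E
```

```text
top blue [   0    0  293    6 1287] ((146.0, 2.5), (5.0, 292.0), 90.0)
top blue [390   0 122   9 933] ((450.5, 4.0), (8.0, 121.0), 90.0)
top blue [268  44  28  35 887] ((281.5, 61.0), (34.0, 27.0), 90.0)
top blue [204 149  35   8 224] ((220.8293914794922, 152.7176513671875), (34.12994384765625, 6.672595977783203), 4.398705005645752)
top blue [358 206  32  46 733] ((373.5107421875, 228.38475036621094), (43.75244140625, 18.898983001708984), 68.74949645996094)
scene blue [   0    0   65  122 5277] ((31.999996185302734, 60.49999237060547), (63.99999237060547, 120.99998474121094), 0.0)
scene blue [135   0  19  42 400] ((144.11148071289062, 20.473770141601562), (44.03281021118164, 9.734170913696289), 76.75948333740234)
scene blue [209   0  36   9 247] ((226.5, 4.0), (8.0, 35.0), 90.0)
scene blue [469   0  43  75 795] ((491.0000305175781, 36.49998474121094), (11.180339813232422, 83.18172454833984), 26.56505012512207)
scene blue [ 89  29  12  15 111] ((95.02830505371094, 35.34906005859375), (13.59869384765625, 9.752598762512207), 74.05460357666016)
scene blue [151 150  20  44 588] ((160.5, 1
[... 767 characters left out ...]
0, 39.0), 0.0)
scene yellow [38  6 14 24 99] ((44.65410232543945, 16.99508285522461), (25.48062515258789, 5.783242702484131), 66.37062072753906)
scene yellow [125   7  11  11  82] ((130.0, 12.0), (10.0, 10.0), 90.0)
scene yellow [ 148    9  104   30 1400] ((198.69264221191406, 25.381149291992188), (103.75395202636719, 23.991971969604492), 5.194429397583008)
scene yellow [100  27  14   7  65] ((106.5, 30.0), (6.0, 13.0), 90.0)
scene yellow [347 180  24  47 688] ((357.2972717285156, 204.28379821777344), (47.01811218261719, 19.892276763916016), 80.53767395019531)
scene yellow [185 226  38  22 383] ((202.32611083984375, 238.6650390625), (37.18801498413086, 19.05941390991211), 12.804266929626465)
```

View pics/c1.png

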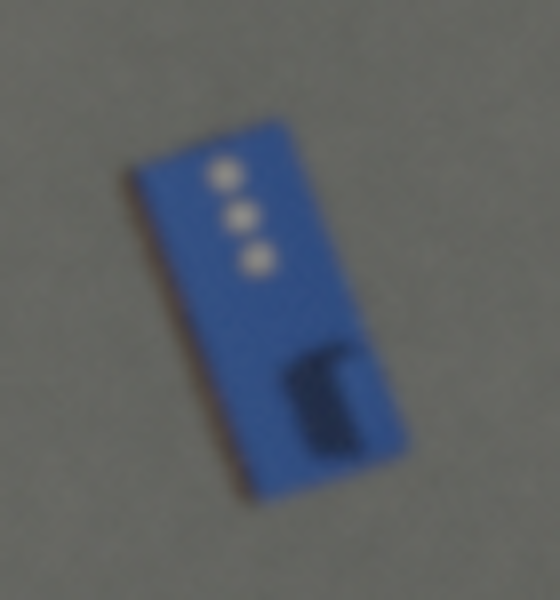

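View pics/c2.png

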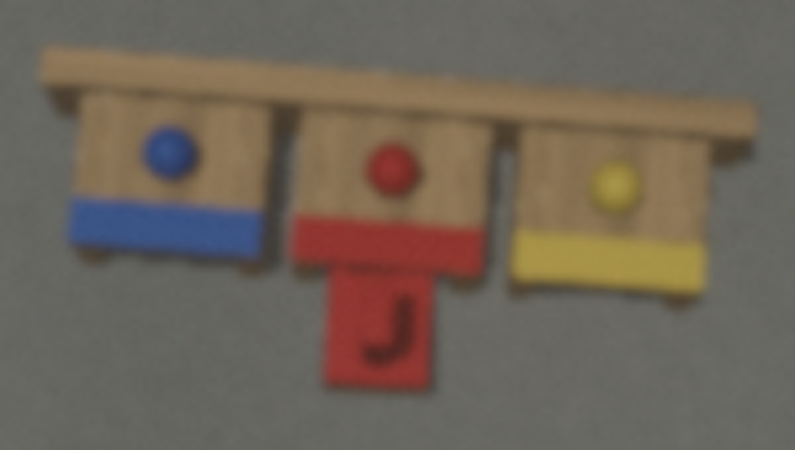

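View pics/c3.png

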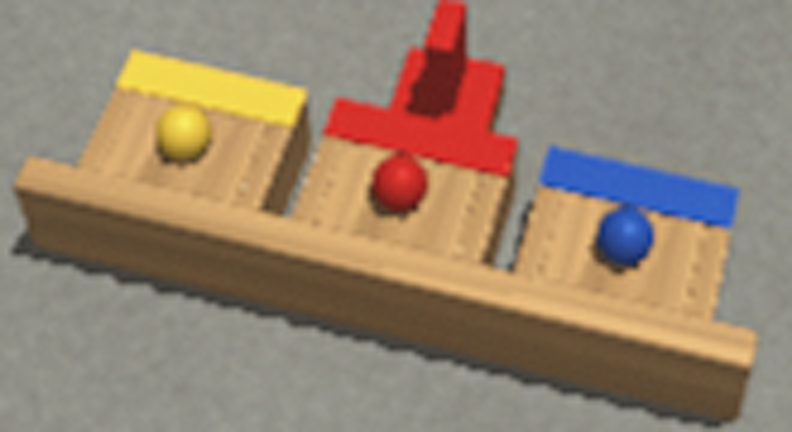

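```bash
python3 - <<'E'
from h import *
g=lambda u,v,k,x,y:((u+.5)/k-.5+x,(v+.5)/k-.5+y)
C=np.array([ray("top",g(u,v,8,340,190),28) for u,v in((135,170),(288,118),(410,445),(255,500))])
print(C.round(1)); 
c=C.mean(0); d=(C[0]+C[1]-C[2]-C[3])[:2]; print("centre",c,"len",np.linalg.norm(d)/2,"w",np.linalg.norm(C[0]-C[1]),np.linalg.norm(C[2]-C[3]),"yaw",np.arctan2(d[1],d[0]),np.arctan2(*(C[0]-C[3])[[1,0]]),np.arctan2(*(C[1]-C[2])[[1,0]]))
dd=d/np.linalg.norm(d);print("pull",c[:2]-dd*32)
F=np.array([ray("top",g(u,v,5.3,190,110),45) for u,v in((70,245),(262,258),(292,262),(483,277),(512,280),(705,292))])
print(F.round(1)); M=(F[::2]+F[1::2])/2;print("mids",M.round(1)); e=F[0]-F[5];print("bay yaw",np.arctan2(e[1],e[0])-np.pi/2, np.linalg.norm(M[0]-M[1]),np.linalg.norm(M[1]-M[2]))
F=np.array([ray("scene",g(u,v,4.8,160,215),45) for u,v in((738,187),(552,147),(517,140),(336,98),(307,90),(132,50))])
print(F.round(1)); M=(F[::2]+F[1::2])/2;print("mids",M.round(1)); e=F[0]-F[5];print("bay yaw",np.arctan2(e[1],e[0])-np.pi/2, np.linalg.norm(M[0]-M[1]),np.linalg.norm(M[1]-M[2]))
# check pull in scene
s=cv2.imread("pics/scene0.png");a=cv2.resize(s[140:205,130:195],None,fx=9,fy=9,interpolation=2)
cv2.imwrite("pics/c4.png",a)
p=c[:2]-dd*32
for z in(28,82):
  for q in((15,7),(15,-7),(-15,-7),(-15,7)):
    n=np.array([-dd[1],dd[0]]);P=p+dd*q[0]+n*q[1];u=proj("scene",[*P,z]);print(z,q,((u-[130,140])*9+4).round())
E
```

```text
[[ 517.9 -237.2   28. ]
 [ 534.5 -285.7   28. ]
 [ 433.3 -319.2   28. ]
 [ 416.3 -270.7   28. ]]
centre [ 475.49149916 -278.17842508   28.        ] len 106.77132285471578 w 51.27964552882017 51.36943805469799 yaw 0.3190593215362602 0.3186633079480833 0.3194566103911284
pull [ 445.10651023 -288.21597696]
[[ 651.8  147.3   45. ]
 [ 646.1   56.7   45. ]
 [ 644.3   42.6   45. ]
 [ 637.7  -47.4   45. ]
 [ 636.3  -61.1   45. ]
 [ 631.2 -152.    45. ]]
mids [[ 648.9  102.    45. ]
 [ 641.    -2.4   45. ]
 [ 633.7 -106.5   45. ]]
bay yaw -0.06872401237653492 104.76156522765706 104.35470345056652
[[ 653.3  150.7   45. ]
 [ 648.1   62.9   45. ]
 [ 647.4   46.1   45. ]
 [ 640.4  -43.2   45. ]
 [ 638.5  -58.    45. ]
 [ 631.8 -148.1   45. ]]
mids [[ 650.7  106.8   45. ]
 [ 643.9    1.5   45. ]
 [ 635.1 -103.    45. ]]
bay yaw -0.07174113891662781 105.54937532579315 104.85719130481165
28 (15, 7) [300. 285.]
28 (15, -7) [254. 289.]
28 (-15, -7) [259. 221.]
28 (-15, 7) [304. 217.]
82 (15, 7) [265. 153.]
82 (15, -7) [216. 157.]
82 (-15, -7) [222.  89.]
82 (-15, 7) [270.  85.]
```

View pics/c4.png

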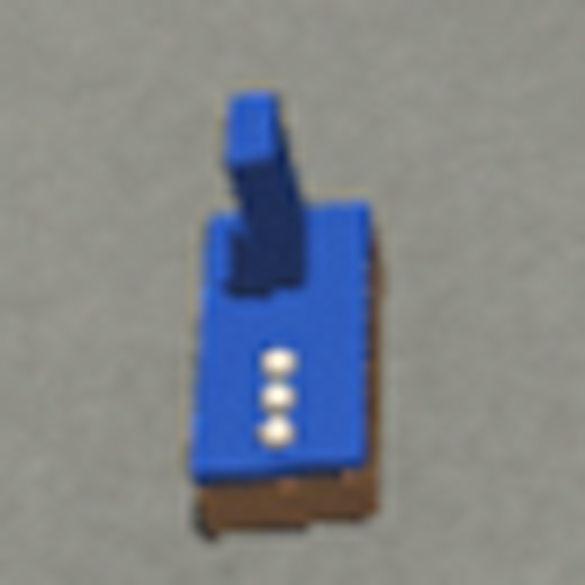

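Measured case: 107 x 51 mm with the pull at about (446,-287) and yaw 0.32, which fits the given sizes. The bay mouth is at about (650,104) with yaw -0.07, and the bay pitch comes out at 105 mm. The two views agree to within 5 mm. I'll move above the pull and check with the wrist camera.

carry_out --series '[{"delta_pos": [50,51,-10],"turn": [0,0,-0.03],"hand": 1},{"delta_pos": [90,91,-20],"turn": [0,0,-0.06],"hand": 1},{"delta_pos": [130,131,-30],"turn": [0,0,-0.09],"hand": 1},{"delta_pos": [170,171,-40],"turn": [0,0,-0.12],"hand": 1},{"delta_pos": [205,207,-50],"turn": [0,0,-0.135],"hand": 1},{"delta_pos": [205,207,-50],"turn": [0,0,-0.135],"hand": 1},{"delta_pos": [205,207,-50],"turn": [0,0,-0.135],"hand": 1},{"delta_pos": [205,207,-50],"turn": [0,0,-0.135],"hand": 1}]'

```text
clock: 1.1
eef_pos: [445.5, -288.3, 155.6]
eef_rot: [3.141, -0.0, 0.317]
wrist_force: [-0.3, 0.3, -0.1]
finger_gap: 94.1
```

```bash
python3 - <<'E'
from h import *
s=read_state();print(s["eef_pos"],s["eef_rot"])
c=get_calibration("wrist");print(c)
cv2.imwrite("pics/w1.png",camera("wrist")[:,:,::-1])
p=np.array([446,-287]);d=np.array([np.cos(.319),np.sin(.319)]);n=np.array([-d[1],d[0]])
for q in((15,7),(15,-7),(-15,-7),(-15,7)): print(q,proj("wrist",[*(p+d*q[0]+n*q[1]),82],c).round(1))
E
```

```text
[ 445.48879555 -288.26623278  155.64680274] [ 3.14130936e+00 -8.65192226e-05  3.17346987e-01]
{'intrinsics': array([[292.81775293,   0.        , 257.61751591],
       [  0.        , 292.81775293, 192.11044268],
       [  0.        ,   0.        ,   1.        ]]), 'pose': array([[ 3.11695261e-01, -9.11328468e-01, -2.68935844e-01,
         5.23611109e+02],
       [-9.50181760e-01, -2.99196766e-01, -8.73837457e-02,
        -2.62785190e+02],
       [-8.29439529e-04,  2.82775032e-01, -9.59185901e-01,
         3.35125616e+02],
       [ 0.00000000e+00,  0.00000000e+00,  0.00000000e+00,
         1.00000000e+00]])}
(15, 7) [248.7 183.2]
(15, -7) [264.3 183.1]
(-15, -7) [264.2 214.6]
(-15, 7) [249.  214.7]
```

View pics/w1.png

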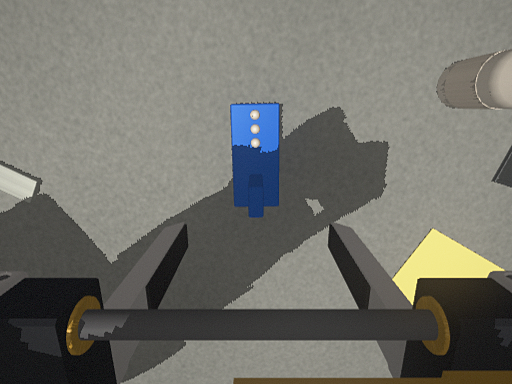

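The wrist view shows the pull's top at about (249–264, 187–217). The prediction was (249–264, 183–215), so it agrees to about 2 mm. Next: descend and grip.

carry_out --series '[{"delta_pos": [-1,0,-40],"turn": [0,0,0.002],"hand": 1},{"delta_pos": [-1,0,-80],"turn": [0,0,0.002],"hand": 1},{"delta_pos": [-1,0,-105],"turn": [0,0,0.002],"hand": 1},{"delta_pos": [-1,0,-118],"turn": [0,0,0.002],"hand": 1},{"delta_pos": [-1,0,-118],"turn": [0,0,0.002],"hand": 1},{"delta_pos": [-1,0,-118],"turn": [0,0,0.002],"hand": 0.4},{"delta_pos": [-1,0,-118],"turn": [0,0,0.002],"hand": 0},{"delta_pos": [-1,0,-118],"turn": [0,0,0.002],"hand": 0}]' --squeeze 35

```text
clock: 2.15
eef_pos: [445.3, -287.4, 38.0]
eef_rot: [3.141, -0.0, 0.321]
wrist_force: [-0.3, 0.1, -0.3]
finger_gap: 67.2
```

carry_out --series '[{"delta_pos": [0,0,0],"turn": [0,0,0],"hand": 0},{"delta_pos": [0,0,0],"turn": [0,0,0],"hand": 0},{"delta_pos": [0,0,0],"turn": [0,0,0],"hand": 0},{"delta_pos": [0,0,0],"turn": [0,0,0],"hand": 0}]' --squeeze 35

```text
clock: 2.65
eef_pos: [445.1, -287.3, 37.4]
eef_rot: [-3.142, 0.0, 0.321]
wrist_force: [-0.0, 0.8, 0.5]
finger_gap: 27.5
```

carry_out --series '[{"delta_pos": [0,0,0],"turn": [0,0,0],"hand": 0},{"delta_pos": [0,0,0],"turn": [0,0,0],"hand": 0},{"delta_pos": [0,0,0],"turn": [0,0,0],"hand": 0},{"delta_pos": [0,0,0],"turn": [0,0,0],"hand": 0}]' --squeeze 35

```text
clock: 3.15
eef_pos: [445.1, -287.3, 37.4]
eef_rot: [-3.141, 0.0, 0.321]
wrist_force: [0.3, 0.9, -1.6]
finger_gap: 13.5
```

carry_out --series '[{"delta_pos": [0,0,10],"turn": [0,0,0],"hand": 0},{"delta_pos": [0,0,22],"turn": [0,0,0],"hand": 0},{"delta_pos": [0,25,25],"turn": [0,0,-0.03],"hand": 0},{"delta_pos": [0,60,25],"turn": [0,0,-0.07],"hand": 0},{"delta_pos": [0,100,25],"turn": [0,0,-0.11],"hand": 0},{"delta_pos": [0,140,25],"turn": [0,0,-0.15],"hand": 0},{"delta_pos": [0,180,25],"turn": [0,0,-0.19],"hand": 0},{"delta_pos": [0,220,25],"turn": [0,0,-0.23],"hand": 0}]' --squeeze 40

```text
clock: 4.15
eef_pos: [445.3, -66.2, 63.5]
eef_rot: [3.141, -0.001, 0.089]
wrist_force: [0.4, -0.0, -1.6]
finger_gap: 13.9
```

carry_out --series '[{"delta_pos": [0,40,0],"turn": [0,0,-0.04],"hand": 0},{"delta_pos": [0,80,0],"turn": [0,0,-0.08],"hand": 0},{"delta_pos": [0,120,0],"turn": [0,0,-0.12],"hand": 0},{"delta_pos": [0,155,0],"turn": [0,0,-0.15],"hand": 0},{"delta_pos": [0,180,0],"turn": [0,0,-0.161],"hand": 0},{"delta_pos": [0,186,0],"turn": [0,0,-0.161],"hand": 0},{"delta_pos": [0,186,0],"turn": [0,0,-0.161],"hand": 0},{"delta_pos": [0,186,0],"turn": [0,0,-0.161],"hand": 0}]'

```text
clock: 5.15
eef_pos: [445.2, 117.9, 62.6]
eef_rot: [3.142, -0.0, -0.071]
wrist_force: [0.6, -0.5, -1.5]
finger_gap: 14.5
```

```bash
python3 - <<'E'
from h import *
s=read_state();print(s["eef_pos"],s["eef_rot"],s["finger_gap"])
c=get_calibration("wrist")
for n in("wrist","scene","top"): cv2.imwrite(f"pics/{n}2.png",camera(n)[:,:,::-1])
for P in([650,104.5,45],[653,149,45],[647,60,45]):print(proj("wrist",P,c).round(1))
np.save("c2.npy",c["pose"])
E
```

```text
[445.23007054 117.92172766  62.64528024] [ 3.14156926e+00 -2.13866861e-04 -7.08803276e-02] 14.49250572510866
[ 255.  -137.7]
[ 170.4 -137.2]
[ 339.7 -138.2]
```

View pics/wrist2.png

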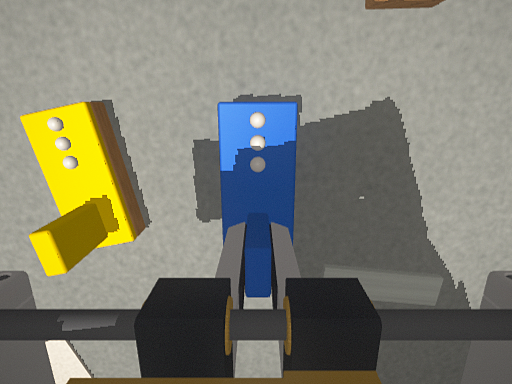

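View pics/scene2.png

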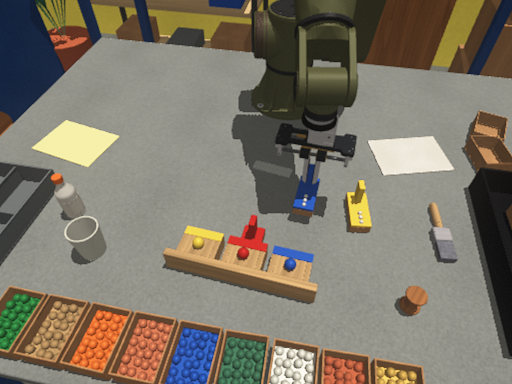

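The case is held straight and clear of the yellow case: wrist nose edge (219–297,103). Next: advance to just before the mouth and lower.

carry_out --series '[{"delta_pos": [30,-2,0],"turn": [0,0,0],"hand": 0},{"delta_pos": [60,-4,0],"turn": [0,0,0],"hand": 0},{"delta_pos": [85,-5.5,-5],"turn": [0,0,0],"hand": 0},{"delta_pos": [98,-6,-12],"turn": [0,0,0],"hand": 0},{"delta_pos": [98,-6,-19],"turn": [0,0,0],"hand": 0},{"delta_pos": [98,-6,-24],"turn": [0,0,0],"hand": 0},{"delta_pos": [98,-6,-24],"turn": [0,0,0],"hand": 0},{"delta_pos": [98,-6,-24],"turn": [0,0,0],"hand": 0}]'

```text
clock: 6.3
eef_pos: [543.0, 112.8, 38.8]
eef_rot: [-3.141, -0.0, -0.07]
wrist_force: [0.0, -0.2, -1.7]
finger_gap: 13.5
```

```bash
python3 - <<'E'
from h import *
s=read_state();print(s["eef_pos"],s["eef_rot"],s["finger_gap"])
c=get_calibration("wrist")
I={n:camera(n)[:,:,::-1] for n in("wrist","scene","top")}
for n in I: cv2.imwrite(f"pics/{n}3.png",I[n])
for P in([650,104.5,45],[653,149,45],[647,60,45]):print(proj("wrist",P,c).round(1))
a=cv2.resize(I["scene"][170:300,220:340],None,fx=4.6,fy=4.6,interpolation=2);cv2.imwrite("pics/s3c.png",a)
a=cv2.resize(I["top"][110:220,180:300],None,fx=5,fy=5,interpolation=2);cv2.imwrite("pics/t3c.png",a)
E
```

```text
[542.96763034 112.7818383   38.76104125] [-3.14149957e+00 -3.48469263e-04 -7.00466420e-02] 13.458382437261015
[258.6  57.6]
[176.5  57.9]
[340.7  57.3]
```

View pics/s3c.png

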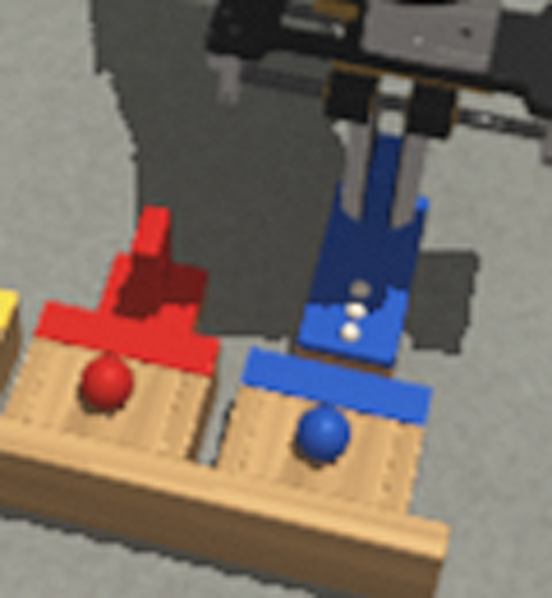

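View pics/t3c.png

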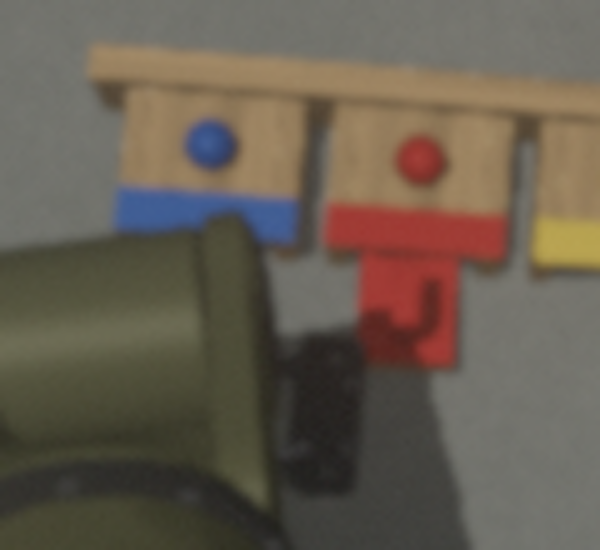

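View pics/wrist3.png

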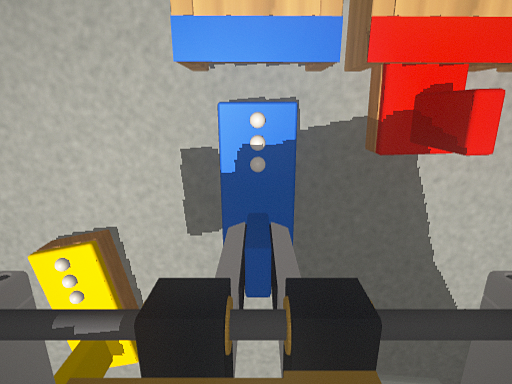

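The wrist view shows the strip's front edge at (173–340, 62.5) and the case nose at (219–297,103). Lateral error is under 1 mm and the case is parallel to the bay, with the mouth at about x 647.5. The stop should come after about 78 mm of travel. Sliding in now.

carry_out --series '[{"delta_pos": [8,0.2,-0.6],"turn": [0,0,0],"hand": 0},{"delta_pos": [16,-0.3,-0.6],"turn": [0,0,0],"hand": 0},{"delta_pos": [25,-1,-0.6],"turn": [0,0,0],"hand": 0},{"delta_pos": [34,-1.6,-0.6],"turn": [0,0,0],"hand": 0},{"delta_pos": [43,-2.2,-0.6],"turn": [0,0,0],"hand": 0},{"delta_pos": [52,-2.8,-0.6],"turn": [0,0,0],"hand": 0},{"delta_pos": [60,-3.4,-0.6],"turn": [0,0,0],"hand": 0},{"delta_pos": [60,-3.4,-0.6],"turn": [0,0,0],"hand": 0}]'

```text
clock: 7.45
eef_pos: [603.5, 109.2, 37.7]
eef_rot: [-3.142, -0.0, -0.07]
wrist_force: [-0.3, -1.2, -2.0]
finger_gap: 14.0
```

carry_out --series '[{"delta_pos": [4,-0.3,0],"turn": [0,0,0],"hand": 0},{"delta_pos": [8,-0.6,0],"turn": [0,0,0],"hand": 0},{"delta_pos": [12,-0.8,0],"turn": [0,0,0],"hand": 0},{"delta_pos": [12,-0.8,0],"turn": [0,0,0],"hand": 0}]'

```text
clock: 7.95
eef_pos: [615.3, 108.5, 37.8]
eef_rot: [-3.142, -0.0, -0.07]
wrist_force: [-0.0, 0.2, -1.5]
finger_gap: 13.4
```

carry_out --series '[{"delta_pos": [1,-0.1,0],"turn": [0,0,0],"hand": 0},{"delta_pos": [2,-0.1,0],"turn": [0,0,0],"hand": 0},{"delta_pos": [3,-0.2,0],"turn": [0,0,0],"hand": 0},{"delta_pos": [3,-0.2,0],"turn": [0,0,0],"hand": 0}]'

```text
clock: 8.45
eef_pos: [618.2, 108.3, 37.9]
eef_rot: [-3.142, -0.0, -0.07]
wrist_force: [0.4, -0.4, -1.6]
finger_gap: 14.0
```

carry_out --series '[{"delta_pos": [1,-0.1,0],"turn": [0,0,0],"hand": 0},{"delta_pos": [2,-0.1,0],"turn": [0,0,0],"hand": 0},{"delta_pos": [3,-0.2,0],"turn": [0,0,0],"hand": 0},{"delta_pos": [3,-0.2,0],"turn": [0,0,0],"hand": 0}]'

```text
clock: 8.95
eef_pos: [621.2, 108.1, 37.8]
eef_rot: [-3.142, -0.0, -0.07]
wrist_force: [0.4, 0.1, -0.8]
finger_gap: 13.8
```

carry_out --series '[{"delta_pos": [1,-0.1,0],"turn": [0,0,0],"hand": 0},{"delta_pos": [2,-0.1,0],"turn": [0,0,0],"hand": 0},{"delta_pos": [2,-0.1,0],"turn": [0,0,0],"hand": 0}]'

```text
clock: 9.32
eef_pos: [623.2, 108.0, 37.9]
eef_rot: [-3.142, -0.0, -0.07]
wrist_force: [0.1, 0.1, -1.3]
finger_gap: 14.1
```

carry_out --series '[{"delta_pos": [1,-0.1,0],"turn": [0,0,0],"hand": 0},{"delta_pos": [2,-0.1,0],"turn": [0,0,0],"hand": 0},{"delta_pos": [2,-0.1,0],"turn": [0,0,0],"hand": 0}]'

```text
clock: 9.7
eef_pos: [623.4, 108.2, 37.6]
eef_rot: [3.141, 0.004, -0.07]
wrist_force: [-14.5, 1.1, 6.2]
finger_gap: 13.6
```

Contact: -14.5 N at x = 623.4, where the stop is expected. I'll press slightly further to confirm it is rigid, settle the case onto the table, then look.

carry_out --series '[{"delta_pos": [0.5,0,-0.3],"turn": [0,0,0],"hand": 0},{"delta_pos": [0.5,0,-0.5],"turn": [0,0,0],"hand": 0},{"delta_pos": [0.5,0,-0.5],"turn": [0,0,0],"hand": 0}]'

```text
clock: 10.07
eef_pos: [623.5, 108.3, 37.6]
eef_rot: [3.141, 0.005, -0.07]
wrist_force: [-22.2, 1.4, 13.0]
finger_gap: 13.9
```

```bash
python3 - <<'E'
from h import *
s=read_state();print(s["eef_pos"],s["eef_rot"],s["wrist_force"],s["moment"],s["finger_gap"])
c=get_calibration("wrist")
I={n:camera(n)[:,:,::-1] for n in("wrist","scene")}
for n in I: cv2.imwrite(f"pics/{n}4.png",I[n])
a=cv2.resize(I["scene"][170:300,220:340],None,fx=4.6,fy=4.6,interpolation=2);cv2.imwrite("pics/s4c.png",a)
E
```

```text
[623.50314686 108.27832711  37.58182821] [ 3.14132004  0.00531733 -0.07007634] [-22.22618116   1.43631223  13.04439111] [ 0.21179641  3.39929226 -0.21220096] 13.902417374280008
```

View pics/wrist4.png

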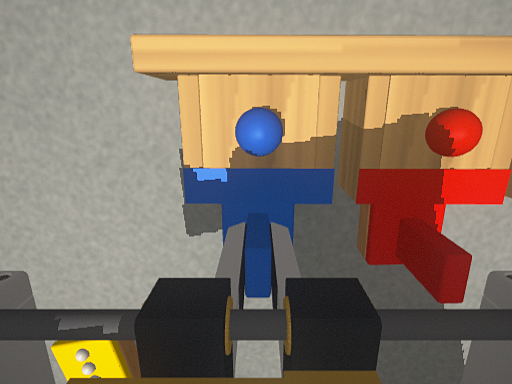

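View pics/s4c.png

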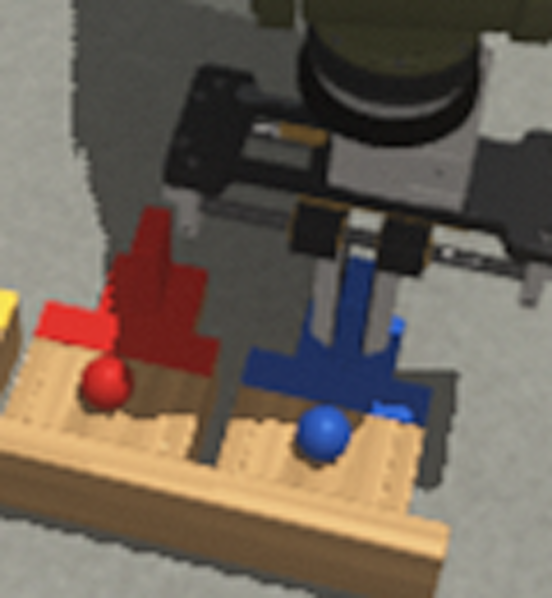

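Only 0.1 mm of further travel for 8 N more, so the stop is rigid and the case is home. The wrist view shows it centred in the blue bay at (223–295). Next: ease the push and release.

carry_out --series '[{"delta_pos": [-0.8,0,0.3],"turn": [0,0,0],"hand": 0},{"delta_pos": [-0.8,0,0.3],"turn": [0,0,0],"hand": 0}]' --squeeze 20

```text
clock: 10.42
eef_pos: [623.5, 108.2, 37.5]
eef_rot: [-3.142, 0.003, -0.07]
wrist_force: [-10.6, 1.4, 4.0]
finger_gap: 14.1
```

carry_out --series '[{"delta_pos": [0,0,0],"turn": [0,0,0],"hand": 0.3},{"delta_pos": [0,0,0],"turn": [0,0,0],"hand": 0.6},{"delta_pos": [0,0,0],"turn": [0,0,0],"hand": 0.6},{"delta_pos": [0,0,0],"turn": [0,0,0],"hand": 0.6},{"delta_pos": [0,0,0],"turn": [0,0,0],"hand": 0.6},{"delta_pos": [0,0,0],"turn": [0,0,0],"hand": 0.6}]'

```text
clock: 11.18
eef_pos: [624.8, 107.9, 37.7]
eef_rot: [-3.142, -0.0, -0.07]
wrist_force: [0.5, 0.5, 0.4]
finger_gap: 56.3
```

carry_out --series '[{"delta_pos": [0,0,20],"turn": [0,0,0],"hand": 0.6},{"delta_pos": [0,0,50],"turn": [0,0,0],"hand": 0.6},{"delta_pos": [0,0,90],"turn": [0,0,0],"hand": 0.6},{"delta_pos": [-40,0,120],"turn": [0,0,0],"hand": 0.6},{"delta_pos": [-80,0,130],"turn": [0,0,0],"hand": 0.6},{"delta_pos": [-110,0,140],"turn": [0,0,0],"hand": 0.6},{"delta_pos": [-110,0,140],"turn": [0,0,0],"hand": 0.6},{"delta_pos": [-110,0,140],"turn": [0,0,0],"hand": 0.6}]'

```text
clock: 12.18
eef_pos: [515.5, 107.9, 178.4]
eef_rot: [-3.141, -0.001, -0.07]
wrist_force: [0.5, -0.1, 0.7]
finger_gap: 56.0
```

```bash
python3 - <<'E'
from h import *
c=get_calibration("wrist")
I={n:camera(n)[:,:,::-1] for n in("wrist","scene")}
for n in I: cv2.imwrite(f"pics/{n}5.png",I[n])
a=cv2.resize(I["scene"][170:300,160:380],None,fx=3.6,fy=3.6,interpolation=2);cv2.imwrite("pics/s5c.png",a)
np.save("c5.npy",c["pose"])
print(read_state()["wrist_force"])
p=np.array([623.3,108.2]);d=np.array([np.cos(.07),-np.sin(.07)]);n=np.array([-d[1],d[0]])
for q in((15,7),(15,-7),(-15,-7),(-15,7)): print(q,proj("wrist",[*(p+d*q[0]+n*q[1]),82],c).round(1))
E
```

```text
[-0.28440773 -0.328553    0.14351868]
(15, 7) [240.3  57.3]
(15, -7) [256.4  57.3]
(-15, -7) [256.5  93.8]
(-15, 7) [240.8  93.9]
```

View pics/wrist5.png

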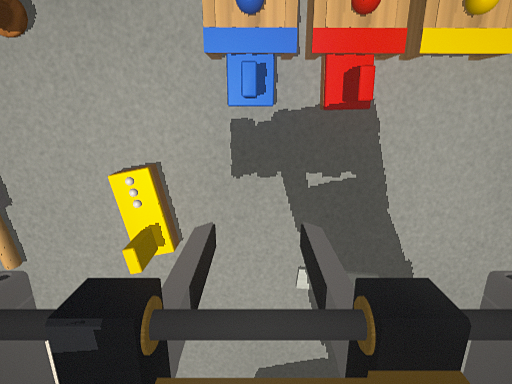

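View pics/s5c.png

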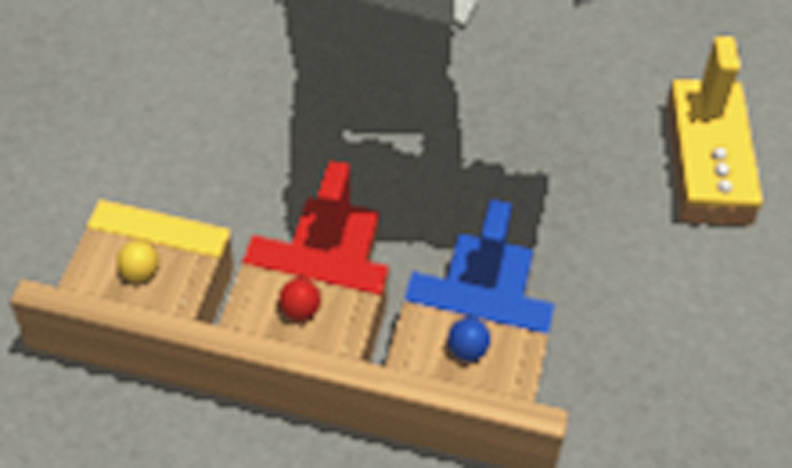

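```bash
python3 - <<'E'
from h import *
c=get_calibration("wrist");w=cv2.imread("pics/wrist5.png");h=cv2.cvtColor(w,cv2.COLOR_BGR2HSV)
for nm,lo,hi,xs in(("blue",(100,120,40),(125,255,255),(233,268)),("red",(0,150,40),(6,255,255),(328,366))):
    m=cv2.inRange(h,lo,hi)
    for x in xs: r=np.where(m[20:125,x])[0]+20;print(nm,"tail",x,r.min(),r.max(),ray("wrist",(x,r.max()+.5),28,c).round(1))
    for x in ((212,292) if nm=="blue" else (316,402)): r=np.where(m[20:125,x])[0]+20;print("front",x,r.max(),ray("wrist",(x,r.max()+.5),45,c).round(1))
E
```

```text
blue tail 233 27 105 [599.5 128.4  28. ]
blue tail 268 28 105 [596.8  90.8  28. ]
front 212 52 [650.1 142.7  45. ]
front 292 52 [644.6  65.   45. ]
red tail 328 28 107 [590.1  26.3  28. ]
red tail 366 28 108 [586.2 -14.6  28. ]
front 316 52 [642.9  41.7  45. ]
front 402 52 [637.  -41.8  45. ]
```

```bash
python3 -c "
from cell import *
print(sign_off(), read_state()['clock'])"
```

```text
the job is handed in; nothing more can be done
the job is handed in; nothing more can be done
```

The blue bead case is in the blue bay, up against the stop, and released. I gripped it by its pull, carried it low past the red case and slid it in nose first. I handed the job in at about 12.3 s, with the arm raised clear of everything.

- **At the stop:** the push rose from about 0 to 14.5 N at x = 623.4, where the stop was expected. Pressing to 22 N moved it only 0.1 mm further, so the stop is rigid.
- **After release:** the wrist camera puts the case's tail 49.6 mm outside the mouth, against 50 mm nominal when home. The red case measured about 52 mm in the same picture.
- **Forces and yellow case:** the highest wrist force reading was about 26 N. I never touched the yellow case, and it looks unmoved.
- **Disagreements:** the top and scene views differed by up to 5 mm on the bay position, so I settled it with the wrist view at the mouth. In the last wrist picture the pull showed about 3 pixels off its predicted place; the wrist view was 2 to 5 pixels off in the earlier checks too.

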